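# Lay the slide boxes down lid up

### The job

Two empty slide boxes have been left standing on edge on the rubber mat. Tip each one over with a push of the fingertips so that it lies flat on its feet with the lid (the side with the white card) facing up, about where it stood. Do not pick the boxes up, and leave the box that already lies flat, the bottle, the jar and the forceps where they are.

Things in the scene. Friction and masses are not known exactly. Their poses are not given: they have to be found in the camera images.
- box_a: navy plastic slide box, shut, one of two loose ones standing on edge, facing any way; 35 mm thick (x), 100 wide (y), 85 tall (z), about 120 g, origin at its centre. +x points out of the lid face (white card); the -x face is the underside, with four 3 mm grey feet. A 3 mm clasp is on top. Pushed near the top it tips, not slides, and falls past about 22 degrees. Lying lid up, +x points up, origin 20.5 mm over the mat
- box_b: navy plastic slide box, shut, the other of two loose ones standing on edge, facing any way; 35 mm thick (x), 100 wide (y), 85 tall (z), about 120 g, origin at its centre. +x points out of the lid face (white card); the -x face is the underside, with four 3 mm grey feet. A 3 mm clasp is on top. Pushed near the top it tips, not slides, and falls past about 22 degrees. Lying lid up, +x points up, origin 20.5 mm over the mat
- mat: the grey rubber bench mat, fixed, 400 mm (its x) by 620 mm (its y), 3 mm thick; origin at the centre of its underside, on the bench top
- flat_box: a third slide box of the same kind that already lies flat, lid up, on the bench beside the mat on the robot's left; 85 by 100 mm, 38 mm high; origin at the centre of its underside; to be left alone
- oil_bottle: small amber immersion-oil bottle with a black cap, standing on the mat between the two boxes, in front of or beyond them; 32 mm across, 75 mm high; origin at the centre of its underside; to be left alone
- stain_jar: open glass jar, standing on the mat between the two boxes, in front of or beyond them; 54 mm across, 85 mm high; origin at the centre of its underside; to be left alone
- forceps: steel forceps lying on the bench beside the mat on the robot's right; 130 mm long, 6 mm high; origin at the centre of its underside; to be left alone
Mind the look-alikes: they are no part of the job. What is shaped like the box_a but orange is not meant. Leave any purple look-alike of the box_b alone.

How it is judged:
By the outcome, as a careful person would: the job done as asked, in the order asked, and still so for the second after the job is handed in, with the robot touching nothing.
It also fails if it takes over 43 s, if anything falls off the work surface, if the arm or the gripper's body presses on something with over 40 N, if the wrist force passes 120 N, or if a joint passes its speed limit or range.

### The arm

A 6-joint arm with a two-finger parallel gripper is mounted at the origin on the work surface. World frame = base frame: x ahead of the robot, y to its left, z up, the work surface at z = 0. Lengths are in m, angles in rad, forces in N, time in s.
With the tool pointing down it reaches from about 0.375 to 0.9 m from the base axis. Payload 3.1 kg.
Tool frame: the origin (TCP) lies at the very end of the fingers, on their centre line; the grasp point (between the pads) lies 19 mm behind it; x points along the fingers, z is the direction in which the jaws open and shut, and the axes are right-handed (so a half turn about x gives the same grasp; the last joint's range is limited). The gripper opens to 85 mm and grips with 20 to 120 N. Pads are 22 mm wide; open, the fingers measure 114 mm over their backs; the gripper's body (76 mm by 85 mm) begins 54 mm behind the grasp point. The pads swing forward as they close: fully open they stand 13 mm farther back than shut.
Start: joints at [0.978, 0.527, 1.433, -0, 1.181, -0.178], TCP at [0.252, 0.572, 0.231] pointing down, gripper open.
Joint ranges: [-3.08, 3.08], [-0.75, 2.2], [0.22, 2.44], [-1.43, 4.57], [0, 2.65], [-2.85, 2.85]. Speed limits (rad/s): [2.79, 2.79, 3.14, 3.14, 3.14, 3.14].

### API

Orientations are given as a unit quaternion [x, y, z, w].
In Python, from station import manip, viewer, job gives the robot as it stands.
- The arm moves only by the tool move_arm, never from a script. Its argument "deltas" is one flat list of numbers, 7 for each row, row after row: the finger opening in mm, from 0 to 85.4, then the shift along the tool's x, y, z in mm, then the turn, a rotation vector about the tool's x, y, z in degrees. In form: [jaw, tx, ty, tz, rx, ry, rz, jaw, tx, ty, tz, rx, ry, rz, ...]. A call has 1 to 10 rows; each row shifts and turns the commanded pose from where the row before left it, along the tool's axes as they then stand; what a row does not reach is not made up. A row lasts 1/10 s, in which the tool goes at most 50 mm and 8.59 degrees, less where a joint would pass 70% of its speed; a pose out of reach is approached as far as the arm can. A call is refused whole if a number of a shift passes 50 or a number of a turn 8.59, either way. A call with a gripper value outside its range is refused whole. The fingers move at their own pace and stop on an object; "force" is the grip in N (left out, the last holds). Time passes only in rows, so rows that do not move let the fingers close. It gives the time, the measured TCP pose, the force and the opening at its end, in the units of the state.
- manip.sense(): the state, without advancing time (a new reading comes with each control period).
- viewer.snapshot(name): name is "scene" or "top" or "wrist"; returns a dict with "image" (400x640x3 uint8, red, green, blue), "depth" (400x640 float32, m along the optical axis (not along the pixel's ray), 0 where there is no reading), "fovy" (degrees; the focal length in pixels is half the picture's height over the tangent of half this angle, whatever the lens; pixels are square), "cx", "cy" (the principal point, pixels), "k1" (the pictures are not rectified: a ray, as slopes to the right and down, at radius r is drawn at 1 + k1 r^2 times it, then the intrinsics apply), "R" (3x3) and "t" (3): a world point X has camera coordinates R X + t. Camera axes: x right, y down, z forward; pixel columns grow to the right and rows downward; lengths in m; the calibration is good to about 2 mm. A picture is of the moment at which its call begins.
- job.sign_off(): hands the job in, once; it reports no verdict.
The state is a dict: "t": time; "q": joint angles; "qd": joint speeds; "tau": joint torques, N m; "tcp_pos": TCP position; "tool_rot": TCP orientation; "force": force on the tool from outside, world axes, zero at the start; "ft_torque": the same for the moment, N m; "finger_gap": opening from 0.0 (shut) to 1.0 (fully open).
Only numpy, scipy, OpenCV 4.12 (cv2) and the standard library are available. Lean on these libraries where they do the work, as an engineer would, in place of code of your own. Each camera call takes 0.05 s, during which the arm holds its last target.

## Working session

There is one attempt and no reset: what is moved stays moved. The work goes in short steps, Python scripts to look and compute and a tool call to move; the robot and the scene stay as the last step left them, time stands still between calls to the robot, and variables do not carry over. Pictures are saved under pics/ and viewed, and the job is handed in when it is done.

Besides the shell and the picture viewer there is one more tool, called after "Emit:" in YAML: its name, and indented under it one key for each argument. move_arm: Moves the arm, as the interface text tells. Its arguments: {"type":"object","properties":{"deltas":{"type":"array"},"force":{"type":"number"}},"required":["deltas"]}

```bash
ls; mkdir -p pics
cat > h.py <<'E'
import numpy as np, cv2, pickle
def save(d,f): cv2.imwrite(f,d["image"][:,:,::-1])
def cloud(d):
    h,w=d["depth"].shape; f=h/2/np.tan(np.radians(d["fovy"]/2))
    K=np.array([[f,0,d["cx"]],[0,f,d["cy"]],[0,0,1]]); u,v=np.meshgrid(np.arange(w),np.arange(h))
    p=np.stack([u,v],-1).reshape(-1,1,2).astype(float)
    n=cv2.undistortPoints(p,K,np.array([d["k1"],0,0,0,0.])).reshape(h,w,2)
    z=d["depth"]; c=np.stack([n[...,0]*z,n[...,1]*z,z],-1)
    X=(c-d["t"])@d["R"]; X[z==0]=np.nan
    return X
E
python3 - <<'E'
from station import manip, viewer, job
from h import *
S={n:viewer.snapshot(n) for n in("scene","top")}
pickle.dump(S,open("s0.pkl","wb"))
for n in S: save(S[n],f"pics/{n}0.png"); print(n,S[n]["t"],S[n]["R"],S[n]["k1"])
print(manip.sense())
E
```

```text
pics
scene [-0.44423547 -0.32057285  1.29913347] [[ 0.7331614   0.67991558  0.01375394]
 [ 0.5963177  -0.63303105 -0.49363639]
 [-0.3269244   0.37011686 -0.86955963]] -0.05191755777546277
top [0.02754302 0.55794859 1.37154622] [[-0.00697659 -0.99995525  0.00638939]
 [-0.9901903   0.00601649 -0.13959573]
 [ 0.13955104 -0.00730061 -0.99018797]] -0.024732428852621738
{'t': 0.1, 'q': array([ 9.77516932e-01,  5.28383967e-01,  1.43377644e+00, -3.68178589e-06,
        1.18140449e+00, -1.78508681e-01]), 'qd': array([-0.00158579, -0.00246844, -0.00323883,  0.00052196,  0.00012444,
       -0.00212056]), 'tau': array([-5.50888853e-04, -4.43300700e+01, -1.78585911e+01, -2.69622333e-04,
        3.89867680e-03,  2.77020501e-05]), 'tcp_pos': array([0.25147461, 0.57147065, 0.23042414]), 'tool_rot': array([-0.38660787,  0.59287866,  0.38606321,  0.59159483]), 'force': array([0.39796105, 0.0541698 , 0.21843264]), 'ft_torque': array([-0.01440813, -0.00113273,  0.03894719]), 'finger_gap': 1.0009317444949208}
```

View pics/scene0.png

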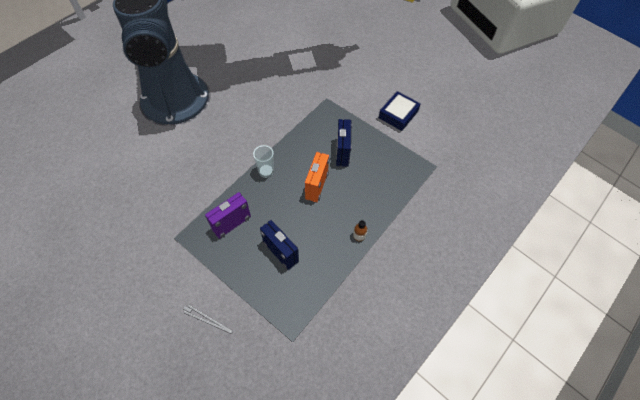

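View pics/top0.png

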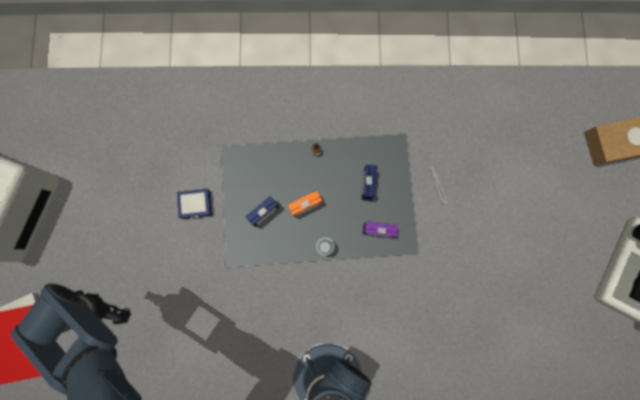

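Candidates, given as scene px / top px:
- Navy standing: (345,142)/(263,211) and (279,244)/(370,182). These are the two wanted.
- Orange look-alike: (317,177)/(306,204).
- Purple look-alike: (228,214)/(381,230).
- Flat navy box: (399,110)/(195,204).

Next I'll check close crops and measure.

```bash
cat >> h.py <<'E'
def report(S):
    for n in S:
        d=S[n]; X=cloud(d); hsv=cv2.cvtColor(d["image"],cv2.COLOR_RGB2HSV)
        ok=(X[...,0]>.25)&(X[...,0]<.95)&(abs(X[...,1])<.6)
        H,s,v=hsv[...,0],hsv[...,1],hsv[...,2]
        for nm,m in (("navy",(H>108)&(H<128)&(s>120)),("orange",(H<16)&(s>180)&(v>120)),("purple",(H>132)&(H<150)&(s>120))):
            k,l,st,ce=cv2.connectedComponentsWithStats((m&ok).astype(np.uint8))
            for i in range(1,k):
                if st[i,4]<40: continue
                P=X[l==i]; zt=np.nanpercentile(P[:,2],97)
                T=P[P[:,2]>zt-.010]
                r=cv2.minAreaRect((T[:,:2]*1000).astype(np.float32))
                print(n,nm,ce[i].round(),st[i,4],"ztop %.3f"%zt,"rect",np.round(r[0],0),np.round(r[1],0),round(r[2],1),"all",P.mean(0).round(3))
E
python3 - <<'E'
from h import *
S=pickle.load(open("s0.pkl","rb"))
report(S)
a=S["scene"]["image"][:,:,::-1]
c=np.hstack([cv2.resize(a[112:172,305:385],None,fx=5,fy=5,interpolation=2),cv2.resize(a[215:275,240:320],None,fx=5,fy=5,interpolation=2)])
t=S["top"]["image"][:,:,::-1]
c2=np.hstack([cv2.resize(t[182:242,223:303],None,fx=5,fy=5,interpolation=2),cv2.resize(t[152:212,330:410],None,fx=5,fy=5,interpolation=2)])
cv2.imwrite("pics/crop0.png",np.vstack([c,c2]))
X=cloud(S["top"])
for p in [(317,150),(325,247),(230,230),(439,185),(223,146),(407,135),(224,266),(417,254)]: print(p,X[p[1],p[0]].round(3))
E
```

```text
scene navy [398. 115.] 434 ztop 0.041 rect [549. 421.] [84. 99.] 6.3 all [0.558 0.399 0.03 ]
scene navy [344. 143.] 481 ztop 0.091 rect [517. 199.] [ 32. 103.] 40.6 all [0.531 0.183 0.072]
scene navy [279. 245.] 791 ztop 0.090 rect [ 608. -137.] [ 34. 100.] 84.8 all [ 0.616 -0.143  0.072]
scene orange [316. 177.] 629 ztop 0.090 rect [541.  66.] [ 36. 102.] 26.2 all [0.551 0.053 0.072]
scene purple [228. 215.] 977 ztop 0.090 rect [ 458. -168.] [100.  37.] 83.1 all [ 0.467 -0.171  0.067]
top navy [370. 183.] 211 ztop 0.095 rect [ 602. -136.] [31. 92.] 84.2 all [ 0.595 -0.137  0.086]
top orange [305. 202.] 220 ztop 0.094 rect [537.  65.] [32. 93.] 25.5 all [0.537 0.065 0.089]
top purple [380. 228.] 268 ztop 0.095 rect [ 455. -167.] [97. 31.] 82.8 all [ 0.456 -0.164  0.087]
(317, 150) [0.709 0.027 0.057]
(325, 247) [0.403 0.003 0.005]
(230, 230) [ 0.46   0.31  -0.005]
(439, 185) [ 0.602 -0.371  0.012]
(223, 146) [0.739 0.338 0.001]
(407, 135) [ 0.773 -0.274  0.003]
(224, 266) [0.345 0.326 0.004]
(417, 254) [ 0.379 -0.293  0.003]
```

View pics/crop0.png

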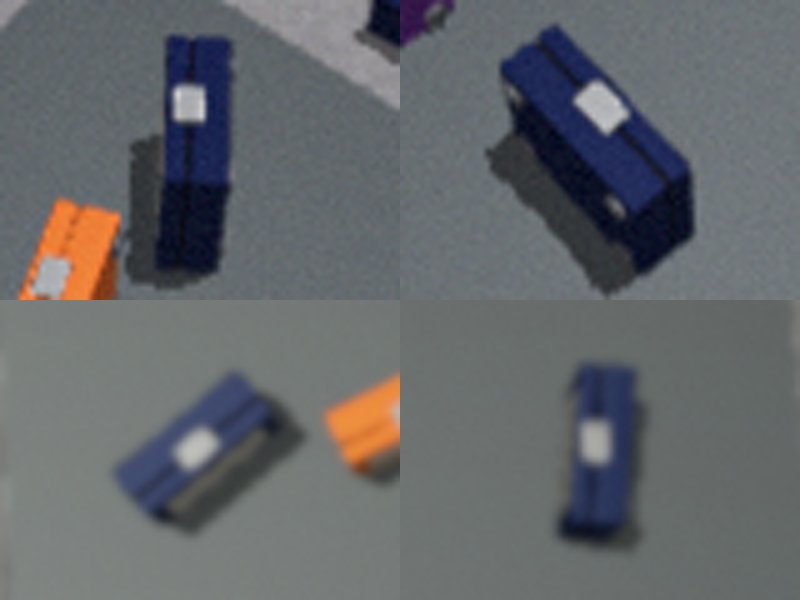

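Both choices confirmed:
- **Box at (0.608,-0.137):** its grey feet show on the -y face, so it should be pushed toward -y.
- **Box at (0.517,0.199):** its card shows on the (-x,-y) face, so it should be pushed toward (+.76,+.65).

```bash
cat >> h.py <<'E'
from scipy.spatial.transform import Rotation as Ro
def togo(s,pos,pd):
    """shift in tool axes (mm) after and turn about tool x (deg) so tool y is along +-pd"""
    R=Ro.from_quat(s["tool_rot"]).as_matrix()
    print("q",s["q"].round(2),"tcp",s["tcp_pos"].round(4),"t",s["t"]); print("R",R.round(3).tolist())
    for sg in (1,-1):
        y=sg*np.array([*pd,0]); y/=np.linalg.norm(y); x=np.array([0,0,-1.]); D=np.stack([x,y,np.cross(x,y)],1)
        rv=np.degrees(Ro.from_matrix(R.T@D).as_rotvec())
        print("sign",sg,"turn",rv.round(2),"shift now-axes",(R.T@(np.array(pos)-s["tcp_pos"])*1e3).round(1),"shift after",(D.T@(np.array(pos)-s["tcp_pos"])*1e3).round(1))
E
python3 - <<'E'
from station import manip
from h import *
n=np.array([.759,.651]); c=np.array([.517,.199])
p=c-n*(.0175+.040)
print(p); togo(manip.sense(),[*p,.2],n)
E
```

```text
[0.4733575 0.1615675]
q [ 0.98  0.53  1.43 -0.    1.18 -0.18] tcp [0.2515 0.5715 0.2304] t 0.1
R [[-0.001, -0.915, 0.403], [-0.002, 0.403, 0.915], [-1.0, 0.0, -0.002]]
sign 1 turn [ 1.1562e+02 -9.0000e-02  1.0000e-01] shift now-axes [  30.9 -368.3 -285.7] shift after [ 30.4 -98.4 455.6]
sign -1 turn [-64.38  -0.09  -0.08] shift now-axes [  30.9 -368.3 -285.7] shift after [  30.4   98.4 -455.6]
```

Emit:
move_arm:
  deltas: [40,0,0,0,-8.05,0,0,40,0,0,0,-8.05,0,0,40,0,0,0,-8.05,0,0,40,0,0,0,-8.05,0,0,40,0,0,0,-8.05,0,0,40,0,0,0,-8.05,0,0,40,0,0,0,-8.05,0,0,40,0,0,0,-8.05,0,0,40,0,0,0,0,0,0]

```text
t: 1.0
tcp_pos: [0.2516, 0.5717, 0.2308]
tool_rot: [-0.642, 0.296, 0.643, 0.295]
force: [1.2, 0.3, 0.0]
finger_gap: 0.472
```

Emit:
move_arm:
  deltas: [40,0,8,-38,0,0,0,40,0,8,-38,0,0,0,40,0,8,-38,0,0,0,40,0,8,-38,0,0,0,40,0,8,-38,0,0,0,40,0,8,-38,0,0,0,40,0,8,-38,0,0,0,40,0,8,-38,0,0,0,40,0,8,-38,0,0,0,40,0,8,-38,0,0,0]

```text
t: 2.0
tcp_pos: [0.439, 0.2301, 0.2312]
tool_rot: [-0.642, 0.296, 0.642, 0.296]
force: [1.5, -0.3, 0.5]
finger_gap: 0.467
```

Emit:
move_arm:
  deltas: [40,0,9,-38,0,0,0,40,0,9,-38,0,0,0,40,0,0,0,0,0,0,40,0,0,0,0,0,0]

```text
t: 2.4
tcp_pos: [0.4744, 0.1615, 0.2311]
tool_rot: [-0.641, 0.297, 0.642, 0.297]
force: [-0.7, 0.1, 0.5]
finger_gap: 0.472
```

Run:
```python
from station import manip,viewer
from h import *
n=np.array([.759,.651]); c=np.array([.517,.199])
p=c-n*(.0175+.040)
s=manip.sense();print(s["force"],s["finger_gap"]);togo(s,[*p,.07],n)
S={n:viewer.snapshot(n) for n in("scene","wrist")}
save(S["scene"],"pics/scene1.png");save(S["wrist"],"pics/wrist1.png");report({"w":S["wrist"]})
```

```text
[-0.6558125   0.09075385  0.46194489] 0.471566741323098
q [ 0.1   0.36  1.74  0.    1.04 -2.17] tcp [0.4744 0.1615 0.2311] t 2.4
R [[-0.001, -0.762, -0.648], [0.0, -0.648, 0.762], [-1.0, 0.001, 0.001]]
sign 1 turn [ 1.7975e+02 -5.0000e-02 -8.0000e-02] shift now-axes [161.1   0.6   0.6] shift after [161.1  -0.7  -0.8]
sign -1 turn [-0.25  0.05 -0.03] shift now-axes [161.1   0.6   0.6] shift after [161.1   0.7   0.8]
w navy [17. 51.] 1246 ztop 0.052 rect [ 561. -119.] [18. 10.] 49.6 all [ 0.57  -0.122  0.024]
w navy [283. 237.] 257 ztop 0.089 rect [529. 170.] [ 8. 35.] 39.6 all [0.528 0.171 0.088]
w navy [350. 238.] 161 ztop 0.089 rect [490. 218.] [ 6. 36.] 37.5 all [0.491 0.217 0.088]
w navy [303. 256.] 1277 ztop 0.089 rect [525. 200.] [20. 87.] 40.0 all [0.53  0.196 0.088]
w navy [363. 246.] 45 ztop 0.088 rect [488. 231.] [ 8. 19.] 12.2 all [0.489 0.231 0.087]
w navy [437. 317.] 58 ztop 0.039 rect [512. 376.] [ 6. 17.] 23.7 all [0.513 0.375 0.037]
w navy [433. 384.] 86 ztop 0.284 rect [458. 199.] [2. 1.] 70.5 all [0.575 0.428 0.052]
w orange [206. 158.] 1320 ztop 0.087 rect [538.  66.] [ 35. 100.] 23.9 all [0.522 0.078 0.064]
w orange [139. 158.] 85 ztop 0.088 rect [551.  38.] [ 5. 36.] 22.5 all [0.551 0.037 0.086]
w orange [ 67. 269.] 381 ztop 0.059 rect [715.  32.] [28. 19.] 77.8 all [0.714 0.032 0.054]
```

View pics/wrist1.png

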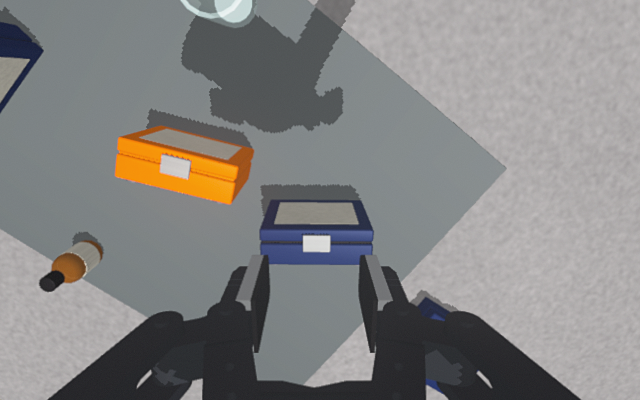

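View pics/scene1.png

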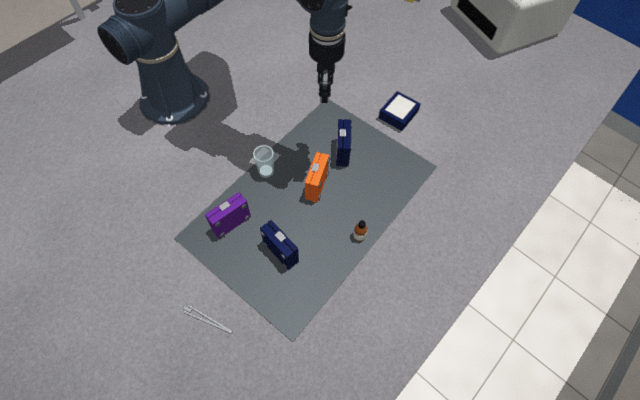

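Run:
```python
from station import manip,viewer
from h import *
d=viewer.snapshot("wrist");X=cloud(d)
for u,v in [(317,244),(315,204),(315,218),(315,222),(270,232),(365,232),(264,262),(371,262),(262,198),(15,75),(30,45)]: print(u,v,X[v,u].round(4))
```

```text
317 244 [0.5125 0.1982 0.0905]
315 204 [0.503  0.1882 0.0226]
315 218 [0.5031 0.1879 0.0635]
315 222 [0.503  0.1878 0.0739]
270 232 [0.531  0.1604 0.0886]
365 232 [0.4779 0.2235 0.0873]
264 262 [0.4801 0.1394 0.2422]
371 262 [0.4514 0.1726 0.2428]
262 198 [0.5399 0.1441 0.0039]
15 75 [ 0.5918 -0.1159  0.0197]
30 45 [ 0.5592 -0.119   0.0165]
```

The wrist cloud confirms the lid plane at (0.503,0.188), facing the tool, and the other box's card facing +y. I'll descend, then push along -ty.

Emit:
move_arm:
  deltas: [40,27,0,0,0,0,0,40,27,0,0,0,0,0,40,27,0,0,0,0,0,40,27,0,0,0,0,0,40,27,0,0,0,0,0,40,24,0,0,0,0,0,40,0,0,0,0,0,0,40,0,0,0,0,0,0]

```text
t: 3.35
tcp_pos: [0.4739, 0.1631, 0.0724]
tool_rot: [-0.642, 0.295, 0.643, 0.295]
force: [0.3, 0.7, 0.8]
finger_gap: 0.469
```

Emit:
move_arm:
  deltas: [40,0,-5,0,0,0,0,40,0,-5,0,0,0,0,40,0,-5,0,0,0,0,40,0,-5,0,0,0,0,40,0,-5,0,0,0,0,40,0,-5,0,0,0,0,40,0,-5,0,0,0,0,40,0,-5,0,0,0,0]

```text
t: 4.15
tcp_pos: [0.505, 0.1884, 0.0722]
tool_rot: [-0.642, 0.295, 0.643, 0.295]
force: [-0.3, -0.6, 0.3]
finger_gap: 0.467
```

Run:
```python
from station import manip,viewer
from h import *
s=manip.sense();print(s["force"],s["t"],s["tcp_pos"])
S={n:viewer.snapshot(n) for n in("scene","wrist")}
a=S["scene"]["image"][:,:,::-1]
cv2.imwrite("pics/c2.png",np.vstack([cv2.resize(a[70:190,260:420],None,fx=2.5,fy=2.5)[:200*2],cv2.resize(S["wrist"]["image"][:,:,::-1],(400,250))]))
```

```text
[-0.34146388 -0.63155134  0.27822292] 4.15 [0.50496515 0.18837782 0.07223192]
```

View pics/c2.png

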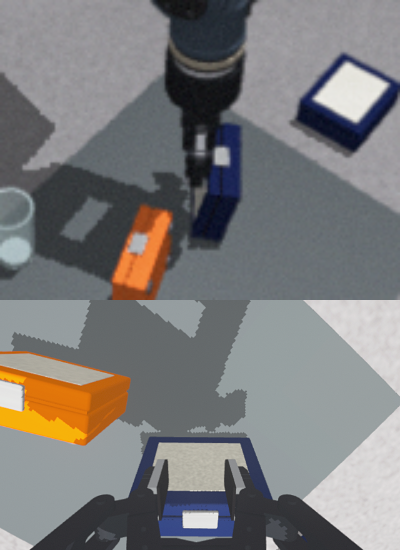

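The picture shows the box tilting away from the fingers, which sit on its lid. The orange box is clear. I'll continue the push.

Emit:
move_arm:
  deltas: [40,0,-5,0,0,0,0,40,0,-5,0,0,0,0,40,0,-5,0,0,0,0,40,0,-5,0,0,0,0,40,0,-5,0,0,0,0,40,0,0,0,0,0,0,40,0,0,0,0,0,0,40,0,0,0,0,0,0]

```text
t: 5.05
tcp_pos: [0.5234, 0.2044, 0.0722]
tool_rot: [-0.642, 0.295, 0.643, 0.295]
force: [-0.6, 0.5, -1.0]
finger_gap: 0.472
```

Run:
```python
from station import manip,viewer
from h import *
s=manip.sense();print(s["force"],s["t"],s["tcp_pos"])
S={n:viewer.snapshot(n) for n in("scene","wrist")}
a=S["scene"]["image"][:,:,::-1]
cv2.imwrite("pics/c3.png",np.vstack([cv2.resize(a[70:190,260:420],None,fx=2.5,fy=2.5)[:200*2],cv2.resize(S["wrist"]["image"][:,:,::-1],(400,250))]))
```

```text
[-0.61723081  0.5434707  -0.95548151] 5.05 [0.5234014  0.20437267 0.0722404 ]
```

View pics/c3.png

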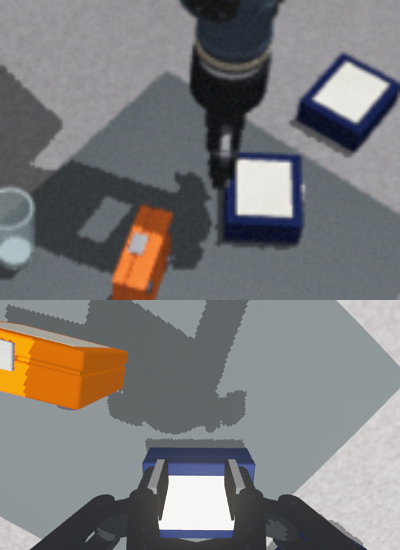

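The box has fallen lid up. I'll retract and measure for the second one.

Emit:
move_arm:
  deltas: [40,-5,10,0,0,0,0,40,-30,5,0,0,0,0,40,-40,0,0,0,0,0,40,-40,0,0,0,0,0,40,-40,0,0,0,0,0,40,0,0,0,0,0,0,40,0,0,0,0,0,0]

```text
t: 5.85
tcp_pos: [0.5121, 0.1943, 0.2285]
tool_rot: [0.643, -0.295, -0.642, -0.296]
force: [-0.7, -0.5, -0.4]
finger_gap: 0.466
```

Run:
```python
from station import manip,viewer
from h import *
n=-np.array([.0906,.996]); c=np.array([.606,-.137])
p=c-n*(.0175+.040)
print(p); togo(manip.sense(),[*p,.228],n)
report({"scene":viewer.snapshot("scene")})
```

```text
[ 0.6112095 -0.07973  ]
q [ 0.16  0.43  1.63 -0.    1.08 -2.12] tcp [0.5121 0.1943 0.2285] t 5.85
R [[0.002, -0.759, -0.651], [0.0, -0.651, 0.759], [-1.0, -0.002, -0.001]]
sign 1 turn [-44.18  -0.1    0.07] shift now-axes [   0.6  103.2 -272.6] shift after [   0.5  264.  -123.6]
sign -1 turn [1.3582e+02 8.0000e-02 1.2000e-01] shift now-axes [   0.6  103.2 -272.6] shift after [   0.5 -264.   123.6]
scene navy [397. 115.] 428 ztop 0.042 rect [549. 421.] [ 83. 101.] 6.8 all [0.557 0.399 0.03 ]
scene navy [364. 153.] 485 ztop 0.044 rect [564. 238.] [ 83. 104.] 40.4 all [0.576 0.221 0.035]
scene navy [280. 245.] 788 ztop 0.090 rect [ 607. -137.] [ 34. 100.] 84.7 all [ 0.617 -0.143  0.072]
scene orange [316. 177.] 635 ztop 0.090 rect [541.  66.] [ 36. 100.] 25.9 all [0.551 0.053 0.072]
scene purple [228. 215.] 976 ztop 0.090 rect [ 459. -167.] [101.  36.] 83.1 all [ 0.467 -0.171  0.066]
```

Emit:
move_arm:
  deltas: [40,0,0,0,8.5,0,0,40,0,0,0,8.5,0,0,40,0,0,0,8.5,0,0,40,0,0,0,8.5,0,0,40,0,0,0,8.5,0,0,40,0,0,0,8.5,0,0,40,0,0,0,8.5,0,0,40,0,0,0,8.5,0,0]

```text
t: 6.7
tcp_pos: [0.5106, 0.1942, 0.225]
tool_rot: [-0.365, 0.607, 0.366, 0.603]
force: [0.2, -0.0, -0.4]
finger_gap: 0.471
```

Emit:
move_arm:
  deltas: [40,0,0,0,8.5,0,0,40,0,0,0,8.5,0,0,40,0,0,0,8.5,0,0,40,0,0,0,8.5,0,0,40,0,0,0,8.5,0,0,40,0,0,0,8.5,0,0,40,0,0,0,8.5,0,0,40,0,0,0,8.5,0,0,40,0,0,0,0,0,0]

```text
t: 7.6
tcp_pos: [0.5108, 0.1943, 0.2252]
tool_rot: [0.033, 0.708, -0.033, 0.705]
force: [-1.1, 0.0, 0.5]
finger_gap: 0.466
```

Emit:
move_arm:
  deltas: [40,0,-29,13.5,0,0,0,40,0,-29,13.5,0,0,0,40,0,-29,13.5,0,0,0,40,0,-29,13.5,0,0,0,40,0,-29,13.5,0,0,0,40,0,-29,13.5,0,0,0,40,0,-29,13.5,0,0,0,40,0,-29,13.5,0,0,0,40,0,-29,13.5,0,0,0,40,0,0,0,0,0,0]

```text
t: 8.6
tcp_pos: [0.6098, -0.0806, 0.2258]
tool_rot: [0.033, 0.706, -0.034, 0.706]
force: [-0.6, -0.1, 0.1]
finger_gap: 0.466
```

Run:
```python
from station import manip,viewer
from h import *
n=-np.array([.0906,.996]); c=np.array([.606,-.137])
p=c-n*(.0175+.040)
togo(manip.sense(),[*p,.071],n)
d=viewer.snapshot("wrist");save(d,"pics/w4.png");report({"w":d})
```

```text
q [-0.31  0.52  1.46 -0.    1.16 -0.22] tcp [ 0.6098 -0.0806  0.2258] t 8.6
R [[-0.0, 0.094, 0.996], [-0.001, 0.996, -0.094], [-1.0, -0.001, -0.0]]
sign 1 turn [1.7979e+02 1.2000e-01 3.0000e-02] shift now-axes [154.8   1.2   1.4] shift after [154.8  -1.   -1.3]
sign -1 turn [-0.21 -0.02  0.08] shift now-axes [154.8   1.2   1.4] shift after [154.8   1.    1.3]
w navy [290. 234.] 422 ztop 0.089 rect [ 595. -123.] [11. 70.] 83.7 all [ 0.587 -0.122  0.088]
w navy [307. 255.] 1227 ztop 0.089 rect [ 603. -142.] [19. 90.] 84.3 all [ 0.599 -0.143  0.088]
w orange [238.  12.] 207 ztop 0.087 rect [567.  51.] [ 1. 25.] 24.7 all [0.563 0.059 0.055]
w orange [245.  58.] 682 ztop 0.087 rect [562.  24.] [34.  8.] 34.3 all [0.564 0.024 0.055]
w purple [171. 262.] 5388 ztop 0.089 rect [ 488. -119.] [182.  67.] 53.7 all [ 0.468 -0.149  0.066]
```

View pics/w4.png

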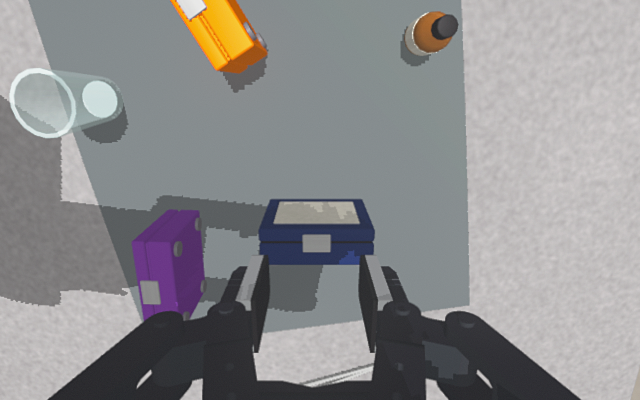

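The card side (316,213) faces the tool and the box is centred between the fingers. The purple box is well to the side. I'll descend and push.

Emit:
move_arm:
  deltas: [40,27,0,0,0,0,0,40,27,0,0,0,0,0,40,27,0,0,0,0,0,40,27,0,0,0,0,0,40,27,0,0,0,0,0,40,19,0,0,0,0,0,40,0,0,0,0,0,0,40,0,0,0,0,0,0]

```text
t: 9.45
tcp_pos: [0.6082, -0.0755, 0.0729]
tool_rot: [0.033, 0.707, -0.032, 0.706]
force: [1.2, 0.2, 0.9]
finger_gap: 0.47
```

Emit:
move_arm:
  deltas: [40,0,-5,0,0,0,0,40,0,-5,0,0,0,0,40,0,-5,0,0,0,0,40,0,-5,0,0,0,0,40,0,-5,0,0,0,0,40,0,-5,0,0,0,0,40,0,-5,0,0,0,0,40,0,-5,0,0,0,0]

```text
t: 10.25
tcp_pos: [0.6051, -0.1168, 0.0733]
tool_rot: [0.033, 0.706, -0.033, 0.706]
force: [-0.6, -0.3, 0.3]
finger_gap: 0.468
```

Emit:
move_arm:
  deltas: [40,0,-5,0,0,0,0,40,0,-5,0,0,0,0,40,0,-5,0,0,0,0,40,0,-5,0,0,0,0,40,0,-5,0,0,0,0,40,0,0,0,0,0,0,40,0,0,0,0,0,0,40,0,0,0,0,0,0]

```text
t: 11.05
tcp_pos: [0.6028, -0.1411, 0.0733]
tool_rot: [0.033, 0.706, -0.033, 0.706]
force: [-0.0, -0.1, 0.2]
finger_gap: 0.47
```

Run:
```python
from station import manip,viewer
from h import *
d=viewer.snapshot("scene");save(d,"pics/s5.png");report({"s":d})
```

```text
s navy [397. 115.] 425 ztop 0.042 rect [549. 420.] [84. 98.] 6.0 all [0.558 0.399 0.03 ]
s navy [364. 153.] 484 ztop 0.044 rect [564. 238.] [ 83. 102.] 40.7 all [0.576 0.22  0.035]
s navy [261. 268.] 646 ztop 0.043 rect [ 602. -200.] [ 85. 100.] 84.5 all [ 0.614 -0.205  0.038]
s orange [316. 177.] 637 ztop 0.090 rect [541.  65.] [ 35. 100.] 25.6 all [0.551 0.053 0.072]
s purple [227. 216.] 932 ztop 0.090 rect [ 523. -168.] [183.  93.] 4.8 all [ 0.468 -0.175  0.066]
```

View pics/s5.png

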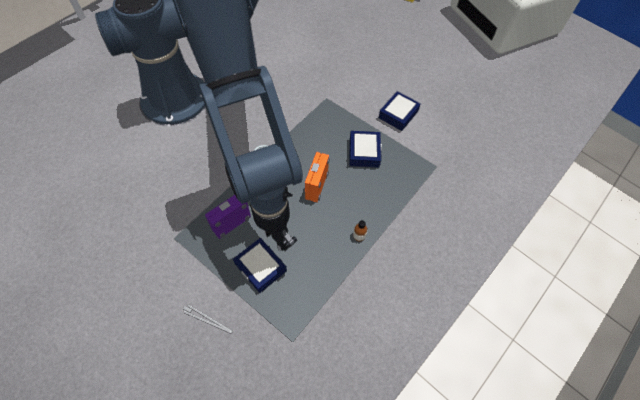

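Both lie lid up, at (365,147) and (261,265). I'll retract and do a final check.

Emit:
move_arm:
  deltas: [40,-5,10,0,0,0,0,40,-30,5,0,0,0,0,40,-40,0,0,0,0,0,40,-40,0,0,0,0,0,40,-40,0,0,0,0,0,40,0,0,0,0,0,0,40,0,0,0,0,0,0]

```text
t: 11.8
tcp_pos: [0.6046, -0.1256, 0.2298]
tool_rot: [0.033, 0.705, -0.033, 0.707]
force: [0.3, 0.1, -0.9]
finger_gap: 0.471
```

Run:
```python
from station import manip,viewer
from h import *
S={n:viewer.snapshot(n) for n in("scene","top")}
S0=pickle.load(open("s0.pkl","rb"))
report(S)
cv2.imwrite("pics/f.png",np.vstack([cv2.resize(S0["scene"]["image"][90:340,130:450,::-1],(480,290)),cv2.resize(S["scene"]["image"][90:340,130:450,::-1],(480,290))]))
```

```text
scene navy [397. 115.] 427 ztop 0.041 rect [548. 420.] [ 84. 101.] 7.6 all [0.558 0.399 0.03 ]
scene navy [364. 153.] 481 ztop 0.044 rect [563. 239.] [ 83. 105.] 40.7 all [0.576 0.221 0.035]
scene navy [261. 268.] 647 ztop 0.043 rect [ 602. -200.] [ 85. 101.] 85.2 all [ 0.614 -0.204  0.038]
scene orange [316. 178.] 639 ztop 0.090 rect [541.  66.] [ 35. 100.] 25.2 all [0.551 0.052 0.071]
scene purple [228. 215.] 990 ztop 0.090 rect [ 458. -168.] [101.  35.] 83.1 all [ 0.467 -0.172  0.066]
top orange [305. 202.] 204 ztop 0.095 rect [536.  65.] [31. 93.] 25.3 all [0.537 0.064 0.089]
```

View pics/f.png

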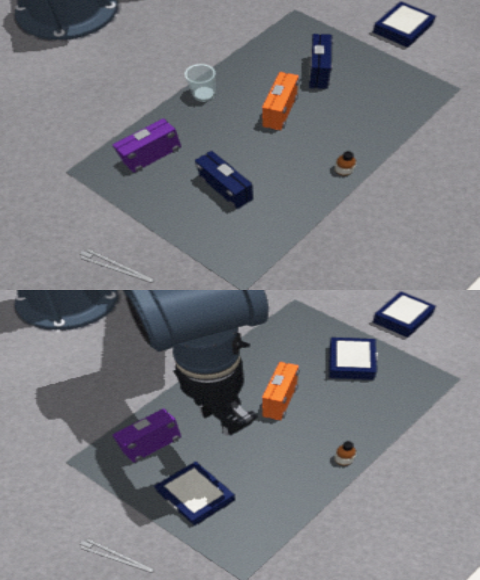

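```bash
python3 -c "
from station import job
print(job.sign_off())"
```

```text
the job is handed in; nothing more can be done
None
```

I tipped both navy boxes over, each with a slow fingertip push high on the lid side. Both now lie flat with the lid up, tops about 41 mm above the mat. They are centred near (0.563, 0.239) and (0.602, -0.200), about 60 mm from where they stood, as expected from tipping over an edge. The job took about 12 s of the 43 s allowed, and the wrist force readings stayed around 1–2 N.

- **Other objects:** in the last pictures the orange and purple look-alikes and the flat box measured within about 1 mm of their starting positions. The bottle and forceps look unmoved by eye.
- **Not rechecked:** the arm hid the jar in the last scene picture. It was standing in the wrist view just before the second push, and the arm did not go near it after that.
- **Disagreement:** the top camera did not pick out either flat box by colour at the end, so the final poses rest on the scene camera alone.

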